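# Roll a drill core to the colour reader

### The job

The sandstone drill core lies at the handle end of the tilting track. Work the track by its red handle, never touching the cleaned core, so that the core rolls in front of the colour reader's nose; keep it still there, centred on the reader, for a five-second reading, then let it roll gently on to the far end, leave the track tipped down at that end and let go. Keep the core rolling slowly all the way (below 0.4 m/s), and leave the bottle, the jar and the core box alone.

Things in the scene. Friction and masses are not known exactly. Their poses are not given: they have to be found in the camera images.
- stand: Fixed cream stand of the tilting track, base plate 120 x 340 mm, 14 mm high. Origin: centre of its underside on the bench. z up; y runs level along the track towards the handle end; x runs across the track, away from the reader. Two cheeks (44 mm along y, 98 mm tall, outer faces 50 mm either side of the middle) carry the track.
- pivot (a point): Point on the track's level tilting axis (along the stand's x), 85 mm above the stand's origin, under the track's middle. The track is an aluminium channel, 62 mm wide inside, its floor 8 mm below this point when level, its walls 16 mm high. A blue plate at either end (outer face 204 mm from the pivot, top 37 mm above it when level) with a rubber pad lets the core's centre run 160 mm either way.
- track (a joint): Tilt of the track, rad: 0 level, positive with the handle end up (the core then runs to the far end). Stops at -0.12 and 0.12; starts at -0.12 with the core at the handle end. The empty track (0.6 kg, inertia about 0.02 kg m2) is balanced and swings easily (damping 0.08 N m s/rad, friction 0.02 N m), so when let go it tips to the side where the core lies.
- handle (a point): Middle of the red grip bar of the U-handle: round, 14 mm thick, 100 mm long, level across the track (along the stand's x). Pinch it from above, one finger on either side along the track. It moves with the track, 262 mm from the pivot along the track and 30 mm above the pivot's line, 58 mm beyond the end plate. The bar turns in the fingers as the track tilts.
- core: Red-brown sandstone drill core, a cylinder 63 mm across and 56 mm long, about 0.4 kg, chalk lines on it, loose on the track with its axis across. Origin: its centre, 31.5 mm above the channel floor; its axes turn as it rolls. It gains about 5.5 m/s2 along the track per rad of tilt, less a rolling resistance worth about 0.013 rad: on a level track it rolls on for 1 to 2 s (80 mm from 0.12 m/s).
- spot (a point): Measuring point of the colour reader, where the core's centre must stand: over the middle line of the track, 108.5 mm above the bench (the height of the core's centre on the level track). The reader stands anywhere from 70 mm before to 70 mm behind the pivot along the track. Axes as the stand's.
- reader: Fixed colour reader on the robot's side of the track: grey foot, cream box 64 mm wide with a yellow line along box and black nose, top at 136 mm. Origin: centre of its foot's underside, 120 mm from the track's middle line. It looks along the stand's x at the core's end face; its nose ends 60 mm short of the measuring point, which lies straight ahead of it.
- outlet (a point): Where the core's centre lies when it rests against the pad at the far end of the track (the end away from the handle, with a dark counterweight): 160 mm from the pivot. Moves with the track.
- amber_bottle: Amber bottle with blue cap, 60 mm across, 130 mm tall, bystander. Origin: centre of its underside.
- white_jar: White jar with red lid, 60 mm across, 85 mm tall, bystander. Origin: centre of its underside.
- core_box: Wooden core box, 82 x 230 x 34 mm, with three pieces of core lying in it (69 mm high in all), bystander. Origin: centre of its underside.
There are look-alikes about, which are no part of the job. What is shaped like the core but grey is not meant.

How it is judged:
By the outcome, as a careful person would: the job done as asked, in the order asked, and still so for the second after the job is handed in, with the robot touching nothing.
It also fails if it takes over 54 s, if anything falls off the work surface, if the arm or the gripper's body presses on something with over 40 N, if the wrist force passes 120 N, or if a joint passes its speed limit or range.

### The arm

A 6-joint arm with a two-finger parallel gripper is mounted at the origin on the work surface. World frame = base frame: x ahead of the robot, y to its left, z up, the work surface at z = 0. Lengths are in mm, angles in rad, forces in N, time in s.
With the tool pointing down it reaches from about 325 to 850 mm from the base axis. Payload 15.5 kg.
Tool frame: the origin (TCP) lies midway between the tips of the shut fingers; the grasp point (between the pads) lies 19 mm behind it; z points along the fingers, y is the direction in which the jaws open and shut (so a half turn about z gives the same grasp; the last joint's range is limited). The gripper opens to 91 mm and grips with 3 to 60 N. Pads are 32 mm wide; open, the fingers measure 118 mm over their backs; the gripper's body (76 mm by 178 mm) begins 60 mm behind the grasp point.
Start: joints at [-0.096, 0.494, 1.345, -0, 1.302, -0.096], TCP at [625.001, 0.003, 213.915] pointing down, gripper open.
Joint ranges: [-2.91, 2.91], [-0.82, 2.16], [0.22, 2.67], [-1.22, 4.37], [0.12, 2.79], [-3.08, 3.08]. Speed limits (rad/s): [1.89, 1.89, 2.57, 3.01, 3.01, 3.01].

### API

Orientations are given as a 3x3 rotation matrix whose columns are the frame's x, y, z axes.
In Python, from cell import sense, camera, close_job gives the robot as it stands. The module is installed in compiled form; this text tells all that it offers.
- The arm moves only by the tool move_arm, never from a script. Its argument "targets" is one flat list of numbers, 6 for each row, row after row: the shift along the tool's x, y, z in cm, then the turn, a rotation vector about the tool's x, y, z in rad. In form: [dx, dy, dz, ax, ay, az, dx, dy, dz, ax, ay, az, ...]. A call has 1 to 12 rows; each row is the pose to reach, as a shift and turn from the pose commanded when the call began, along the tool's axes at that moment; what a row does not reach only later rows make up. A row lasts 1/12 s, in which the tool goes at most 41.7 mm and 7.16 degrees, less where a joint would pass 70% of its speed; a pose out of reach is approached as far as the arm can. A call with a gripper value outside its range is refused whole. "grip" is the closure in counts, from 0 (fully open) to 255 (shut), set as the call begins (left out, the last holds). The fingers move at their own pace and stop on an object; "grip_force" is the grip in N (left out, the last holds). Time passes only in rows, so rows that repeat a pose let the fingers close. It gives the time, the measured TCP pose, the force and the opening at its end, in the units of the state.
- sense(): the state, without advancing time (a new reading comes with each control period).
- camera(name): name is "scene" or "side" or "wrist"; returns a dict with "image" (400x640x3 uint8, red, green, blue), "intrinsics" (3x3 intrinsics, pixels), "dist_coeffs" ([k1, k2, p1, p2, k3] as OpenCV has them; the pictures are not rectified), "cam_to_world" (4x4, takes a point from camera to world coordinates); the wrist camera has in their place "hand_eye" (4x4, takes a point from camera to tool coordinates, whose origin is the TCP and whose axes are the flange's). Camera axes: x right, y down, z forward; pixel columns grow to the right and rows downward; lengths in mm; the calibration is good to about 2 mm. A picture is of the moment at which its call begins: read the wrist's pose just before it. There is no depth.
- close_job(): hands the job in, once; it reports no verdict.
The state is a dict: "clock": time; "joint_pos": joint angles; "qvel": joint speeds; "joint_torque": joint torques, N m; "ee_pos": TCP position; "orientation": TCP orientation; "ft_force": force on the tool from outside, world axes, zero at the start; "ft_torque": the same for the moment, N m; "grip_width": opening from 0.0 (shut) to 1.0 (fully open).
Only numpy, scipy, OpenCV 4.12 (cv2) and the standard library are available. Lean on these libraries where they do the work, as an engineer would, in place of code of your own. Each camera call takes 0.05 s, during which the arm holds its last target. There are 200 camera calls.

## Working session

There is one attempt and no reset: what is moved stays moved. The work goes in short steps, Python scripts to look and compute and a tool call to move; the robot and the scene stay as the last step left them, time stands still between calls to the robot, and variables do not carry over. Pictures are saved under pics/ and viewed, about 8 in all and at most 12, crops included, and the job is handed in when it is done.

Besides the shell and the picture viewer there is one more tool, called after ">>>" in YAML: its name, and indented under it one key for each argument. move_arm: Moves the arm, as the interface text tells. Its arguments: {"type":"object","properties":{"targets":{"type":"array","items":{"type":"number"}},"grip":{"type":"number"},"grip_force":{"type":"number"}},"required":["targets"]}

```bash
mkdir -p pics
cat > h.py <<'E'
import numpy as np, cv2
from cell import sense, camera
def ray(c,uv):
    p=cv2.undistortPoints(np.array([[uv]],float),np.array(c["intrinsics"]),np.array(c["dist_coeffs"]))[0,0]
    T=np.array(c["cam_to_world"]) if "cam_to_world" in c else c["T"]
    d=T[:3,:3]@np.array([p[0],p[1],1]); return T[:3,3],d/np.linalg.norm(d)
def onz(c,uv,z):
    o,d=ray(c,uv); return o+d*(z-o[2])/d[2]
def proj(c,P):
    T=np.array(c["cam_to_world"]) if "cam_to_world" in c else c["T"]
    W=np.linalg.inv(T); P=np.atleast_2d(np.array(P,float))
    return cv2.projectPoints(P,cv2.Rodrigues(W[:3,:3])[0],W[:3,3],np.array(c["intrinsics"]),np.array(c["dist_coeffs"]))[0][:,0]
def tri(c1,u1,c2,u2):
    o1,d1=ray(c1,u1);o2,d2=ray(c2,u2)
    A=np.array([d1,-d2]).T; s=np.linalg.lstsq(A,o2-o1,rcond=None)[0]
    a,b=o1+s[0]*d1,o2+s[1]*d2; return (a+b)/2,np.linalg.norm(a-b)
def wrist():
    s=sense();c=camera("wrist");T=np.eye(4);T[:3,:3]=np.array(s["orientation"]).reshape(3,3);T[:3,3]=s["ee_pos"]
    c["T"]=T@np.array(c["hand_eye"]);return c
def save(n,im): cv2.imwrite("pics/"+n,im[:,:,::-1])
E
python3 - <<'E'
from h import *
import pickle
a=camera("scene");b=camera("side");pickle.dump((a,b),open("v0.pkl","wb"))
save("scene0.png",a["image"]);save("side0.png",b["image"])
for c in(a,b):print(np.array(c["cam_to_world"]).round(2).tolist())
print(sense())
E
```

```text
[[0.86, 0.31, -0.4, 1146.46], [0.51, -0.54, 0.67, -997.82], [-0.01, -0.78, -0.62, 962.39], [0.0, 0.0, 0.0, 1.0]]
[[0.99, -0.09, 0.09, 412.41], [-0.13, -0.77, 0.62, -1163.5], [0.01, -0.63, -0.78, 1510.4], [0.0, 0.0, 0.0, 1.0]]
{'clock': 0.1, 'joint_pos': array([-9.54967940e-02,  4.94142461e-01,  1.34606901e+00, -1.82147548e-05,
        1.30249663e+00, -9.55166960e-02]), 'qvel': array([ 0.00147133, -0.00168809, -0.00110739,  0.00063439,  0.00013704,
        0.00188732]), 'joint_torque': array([ 1.53078610e-03, -8.80241275e+01, -3.82546771e+01,  7.07121310e-02,
        4.82549379e-02, -5.43761678e-05]), 'ee_pos': array([6.24656517e+02, 3.18839206e-02, 2.13384628e+02]), 'orientation': array([[-2.46909938e-05,  9.99999381e-01, -1.11203809e-03],
       [ 9.99999996e-01,  2.47898432e-05,  8.88766016e-05],
       [ 8.89041139e-05, -1.11203589e-03, -9.99999378e-01]]), 'ft_force': array([ 0.03713406,  0.40545104, -0.78937725]), 'ft_torque': array([ 0.02474652, -0.01097186,  0.00906992]), 'grip_width': 1.004493749792921}
```

View pics/scene0.png

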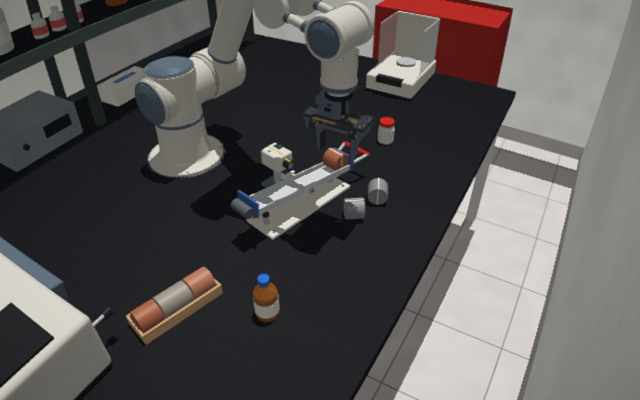

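View pics/side0.png

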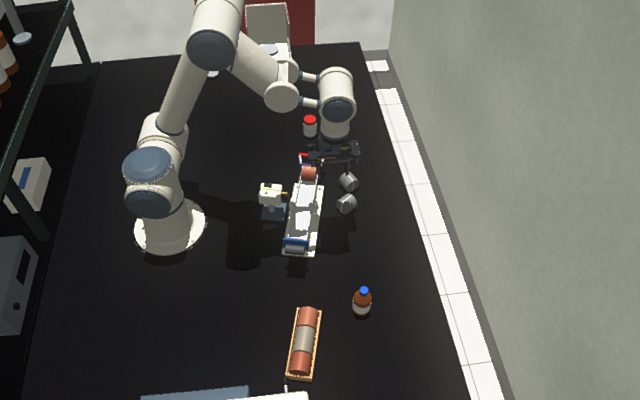

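The scene view shows the track from its counterweight end (242,207) to the red handle (355,150). The red-brown core is at (335,160), the reader at (277,160) and the grey look-alike cores at (354,208) and (377,190). In the side view the core is at (308,173), the handle at (303,156) and the reader at (272,195). The red-brown core on the track fits the description; the grey ones lie on the bench. I'll enlarge to confirm.

Run:
```python
from h import *
import pickle
a,b=pickle.load(open("v0.pkl","rb"))
A=cv2.resize(a["image"][130:245,225:395],None,fx=4.6,fy=4.6,interpolation=cv2.INTER_CUBIC)[:, :782]
B=cv2.resize(b["image"][140:265,250:375],None,fx=4.6,fy=4.6,interpolation=cv2.INTER_CUBIC)
save("cropA.png",A)
save("cropB.png",B)
```

```text
(no output)
```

View pics/cropA.png

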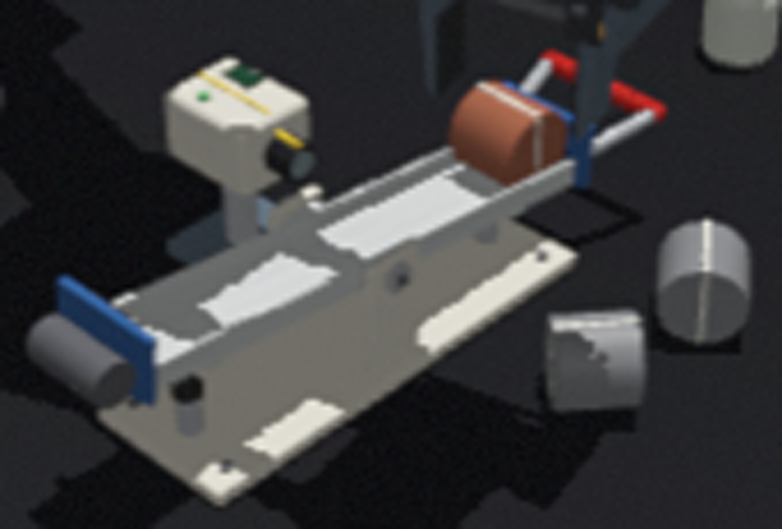

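View pics/cropB.png

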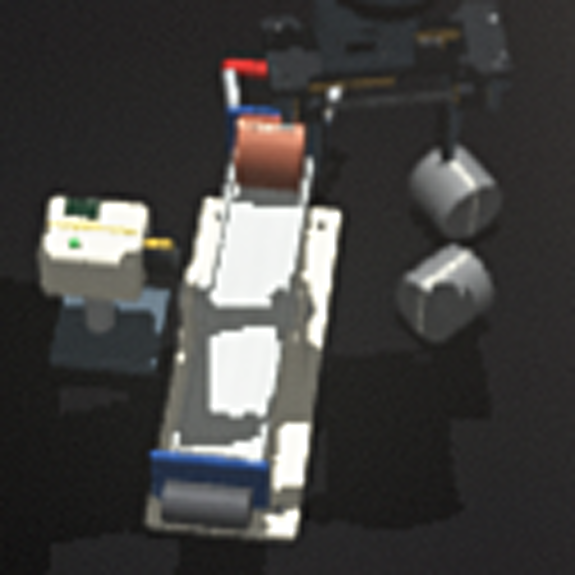

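Run:
```python
from h import *
import pickle
a,b=pickle.load(open("v0.pkl","rb"))
fa=lambda x,y:(x/4.6+225-.4,y/4.6+130-.4)
fb=lambda x,y:(x/4.6+250-.4,y/4.6+140-.4)
for n,p in dict(nearright=(577,255),farright=(220,495),farleft=(100,412)).items(): print("A",n,onz(a,fa(*p),14).round(1))
for n,p in dict(hl=(203,199),hr=(341,210),fl=(147,520),fr=(298,532)).items(): print("B",n,onz(b,fb(*p),14).round(1))
for p in((550,57),(661,110)): print("handle A",onz(a,fa(*p),83.4).round(1))
print("handle B",onz(b,fb(226,67),83.4).round(1))
for n,c in(("A",a),("B",b)):
    hsv=cv2.cvtColor(c["image"],cv2.COLOR_RGB2HSV)
    m=cv2.inRange(hsv,(20,110,90),(35,255,255)); 
    k,l,s,ce=cv2.connectedComponentsWithStats(m)
    for i in range(1,k):
        q=ce[i]
        if s[i,4]>2 and (225<q[0]<330 and 130<q[1]<230): 
            ys,xs=np.where(l==i); P=np.array([onz(c,(x,y),136) for x,y in zip(xs,ys)])
            print(n,"yellow",q.round(1),s[i,4],P.mean(0).round(1),P.min(0).round(0),P.max(0).round(0))
print("core A",onz(a,fa(510,130),85+23.5-19).round(1),"B",onz(b,fb(270,150),95).round(1))
```

```text
A nearright [613. 117.  14.]
A farright [ 532.1 -211.9   14. ]
A farleft [ 419.8 -186.8   14. ]
B hl [493.3 142.3  14. ]
B hr [612.2 115.1  14. ]
B fl [ 417.2 -186.1   14. ]
B fr [ 533.9 -211.5   14. ]
handle A [524.3 241.   83.4]
handle A [626.5 217.9  83.4]
handle B [524.6 233.5  83.4]
A yellow [287.2 159.6] 13 [456.7  -7.9 136. ] [446. -13. 136.] [468.  -2. 136.]
B yellow [284.  192.5] 14 [446.9  -6.4 136. ] [436. -10. 136.] [458.  -3. 136.]
core A [548.6 133.6  89.5] B [550.7 119.8  95. ]
```

Stand fit: the corners give 120 x 339 mm, centre about (514,-35), and y axis about (0.225,0.974). The handle's predicted position is (574,222,83). The yellow on the reader's nose puts the spot at about +13 mm along y. Next I move above the handle and check from close up.

>>> move_arm:
  targets: [22.2,-5.1,1.5,0,0,-1.344,22.2,-5.1,1.5,0,0,-1.344,22.2,-5.1,1.5,0,0,-1.344,22.2,-5.1,1.5,0,0,-1.344,22.2,-5.1,1.5,0,0,-1.344,22.2,-5.1,1.5,0,0,-1.344,22.2,-5.1,1.5,0,0,-1.344,22.2,-5.1,1.5,0,0,-1.344,22.2,-5.1,1.5,0,0,-1.344,22.2,-5.1,1.5,0,0,-1.344,22.2,-5.1,1.5,0,0,-1.344,22.2,-5.1,1.5,0,0,-1.344]
  grip: 143
  grip_force: 25

```text
clock: 1.1
ee_pos: [573.8, 222.0, 198.6]
orientation: [[-0.976, 0.22, -0.001], [0.22, 0.976, -0.0], [0.001, -0.0, -1.0]]
ft_force: [-0.5, -0.3, 0.4]
grip_width: 0.438
```

Run:
```python
from h import *
import pickle
c=wrist();s=sense();pickle.dump((c,camera("scene"),camera("side")),open("v1.pkl","wb"));save("w1.png",c["image"])
print(s["clock"],s["ee_pos"].round(1),s["orientation"].round(3).tolist(),s["ft_force"],s["grip_width"],s["joint_pos"].round(2))
# red bar
hsv=cv2.cvtColor(c["image"],cv2.COLOR_RGB2HSV)
m=cv2.inRange(hsv,(0,190,80),(5,255,255))|cv2.inRange(hsv,(174,190,80),(180,255,255))
k,l,st,ce=cv2.connectedComponentsWithStats(m)
for i in range(1,k):
    if st[i,4]>60:
        pts=np.argwhere(l==i)[:,::-1].astype(np.float32);r=cv2.minAreaRect(pts);bx=cv2.boxPoints(r)
        print(ce[i].round(1),st[i,4],onz(c,ce[i],83.4).round(1),[onz(c,p,83.4).round(0)[:2].tolist() for p in bx])
```

```text
1.15 [573.8 222.  198.7] [[-0.974, 0.226, -0.0], [0.226, 0.974, -0.0], [0.0, -0.0, -1.0]] [ 0.13157623 -0.3133264  -0.02805171] 0.4380514326751344 [ 0.27  0.49  1.39 -0.    1.26 -1.07]
```

View pics/w1.png

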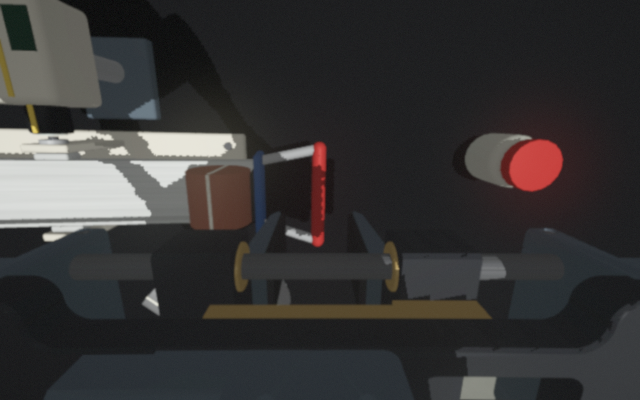

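The wrist view shows the red bar from (320,146) to (318,244), centred between the open fingers. The end plate is at (259,185), the core at (220,195), the reader's box at (50,55), and the yellow on its nose at (32,117).

Run:
```python
from h import *
import pickle
c,a,b=pickle.load(open("v1.pkl","rb"))
C=np.array([514.3,-35]);Y=np.array([.225,.974]);X=np.array([.974,-.225])
loc=lambda P:((P[:2]-C)@X).round(1).item().__repr__()+" "+((P[:2]-C)@Y).round(1).item().__repr__()
for p in((320,146),(319,195),(318,242)):P=onz(c,p,83.4);print("bar",P.round(1),loc(P))
hw=cv2.cvtColor(c["image"],cv2.COLOR_RGB2HSV);m=cv2.inRange(hw,(20,140,70),(33,255,255));m[140:]=0
k,l,st,ce=cv2.connectedComponentsWithStats(m)
for i in range(1,k):
    if st[i,4]>10:print("w yellow",ce[i].round(1),st[i].tolist(),loc(onz(c,ce[i],136)))
    if st[i,4]>10:
        for n,q in(("A",(287.2,159.6)),("B",(284,192.5))):
            P,e=tri(c,ce[i],a if n=="A" else b,q);print(n,P.round(1),round(e,1),loc(P))
P,e=tri(a,(287.2,159.6),b,(284,192.5));print("AB",P,e,loc(P))
for n,P in(("bL",(-60,170,14)),("bR",(60,170,14)),("fL",(-60,-170,14)),("fR",(60,-170,14))):
    W=[*(C+X*P[0]+Y*P[1]),P[2]];print(n,proj(a,W).round(1),proj(b,W).round(1),proj(c,W).round(1))
```

```text
bar [526.2 236.2  83.4] -49.5 266.8
bar [576.  224.   83.4] 1.8 266.1
bar [628.4 211.2  83.4] 55.8 265.4
w yellow [ 5.3 72.4] [0, 45, 13, 51, 190] -107.5 25.0
A [427.   12.6 124.2] 31.4 -95.8 26.7
B [430.3   5.6 128.9] 34.9 -90.9 20.7
w yellow [ 32.1 117.4] [26, 105, 13, 27, 158] -74.7 36.4
A [446.9   6.1 124.3] 0.2 -74.9 24.9
B [447.    4.7 122.8] 0.6 -74.5 23.6
AB [447.48198199   4.14572449 124.81318612] 1.8298765599906481 -73.9 23.1
bL [[322.5 170.2]] [[293.9 182.5]] [[241.5 132.4]]
bR [[349.5 184.8]] [[323.4 184.9]] [[247.2 223.2]]
fL [[245.7 219. ]] [[281.7 252.9]] [[-37.8 129.9]]
fR [[272.7 238. ]] [[314.6 255.8]] [[ -8.  222.3]]
```

The triangulated nose line is at local y of about +24 and z of about 124, with ray gaps under 2 mm. The bar centre is 2 mm further along y than predicted. Next I descend and grip.

>>> move_arm:
  targets: [0,0.1,1.5,0,0,0,0,0.2,3.5,0,0,0,0,0.2,5.5,0,0,0,0,0.2,7.5,0,0,0,0,0.2,9.5,0,0,0,0,0.2,11.3,0,0,0,0,0.2,12.6,0,0,0,0,0.2,13.3,0,0,0,0,0.2,13.4,0,0,0]

```text
clock: 2.0
ee_pos: [573.7, 223.8, 63.6]
orientation: [[-0.974, 0.227, -0.002], [0.227, 0.974, -0.001], [0.002, -0.001, -1.0]]
ft_force: [-0.1, 0.2, 0.4]
grip_width: 0.438
```

>>> move_arm:
  targets: [0,0,0,0,0,0,0,0,0,0,0,0,0,0,0,0,0,0,0,0,0,0,0,0,0,0,0,0,0,0,0,0,0,0,0,0]
  grip: 255
  grip_force: 30

```text
clock: 2.5
ee_pos: [574.8, 223.6, 65.6]
orientation: [[-0.974, 0.225, 0.001], [0.225, 0.974, -0.0], [-0.001, -0.0, -1.0]]
ft_force: [-0.8, -3.5, 4.7]
grip_width: 0.145
```

```bash
cat > m.py <<'E'
from h import *
C=np.array([514.3,-35]);Y=np.array([.225,.974]);X=np.array([.974,-.225])
SY=24.0
def core(c,th,box=None):
    """local y of core centre from the silhouette limbs; th tilt"""
    hsv=cv2.cvtColor(c["image"],cv2.COLOR_RGB2HSV)
    m=cv2.inRange(hsv,(2,70,25),(14,215,255))
    if box: 
        k=np.zeros_like(m);k[box[1]:box[3],box[0]:box[2]]=255;m&=k
    m=cv2.morphologyEx(m,cv2.MORPH_OPEN,np.ones((3,3),np.uint8))
    k,l,s,ce=cv2.connectedComponentsWithStats(m)
    return l,s,ce
def limb(c,p1,p2,th):
    """bisector of two limb rays in the y-z plane, met with the path of core centres"""
    L=[]
    for p in(p1,p2):
        o,d=ray(c,p);v=np.array([d[:2]@Y,d[2]]);L.append(v/np.linalg.norm(v))
    o2=np.array([(o[:2]-C)@Y,o[2]]);v=L[0]+L[1]
    # path: (0,85)+s*(cos,sin)+23.5*(-sin,cos)
    A=np.array([[np.cos(th),-v[0]],[np.sin(th),-v[1]]])
    s,t=np.linalg.solve(A,o2-np.array([-23.5*np.sin(th),85+23.5*np.cos(th)]))
    half=np.arccos(L[0]@L[1])/2
    return s, np.sin(half)*t*np.linalg.norm(v)
def wcore(c,th):
    l,s,ce=core(c,th,(0,100,300,260))
    b=[i for i in range(1,len(s)) if s[i,4]>80 and 140<ce[i][1]<240]
    if not b:return None
    x0=min(s[i,0] for i in b);x1=max(s[i,0]+s[i,2] for i in b)
    y=int(sum(ce[i][1]*s[i,4] for i in b)/sum(s[i,4] for i in b))
    sy,r=limb(c,(x0-.5,y),(x1-.5,y),th)
    return x0,x1,y,round(sy,1),round(r,1)
E
python3 - <<'E'
from m import *
import pickle
c=wrist();s=sense();pickle.dump(c,open("v2.pkl","wb"));save("w2.png",c["image"])
print(s["clock"],s["ee_pos"].round(2),s["ft_force"].round(1),s["grip_width"])
print(wcore(c,-.12))
l,st,ce=core(c,0);print([(ce[i].round(0).tolist(),st[i].tolist()) for i in range(1,len(st)) if st[i,4]>60])
E
```

```text
2.55 [574.73 223.61  65.63] [-0.8 -4.   5.3] 0.15025407900673501
(np.int32(57), np.int32(193), 224, np.float64(161.1), np.float64(30.0))
[([319.0, 177.0], [315, 166, 9, 23, 167]), ([92.0, 214.0], [57, 197, 88, 40, 1322]), ([153.0, 228.0], [102, 197, 91, 56, 3897]), ([154.0, 295.0], [119, 280, 79, 39, 2328])]
```

View pics/w2.png

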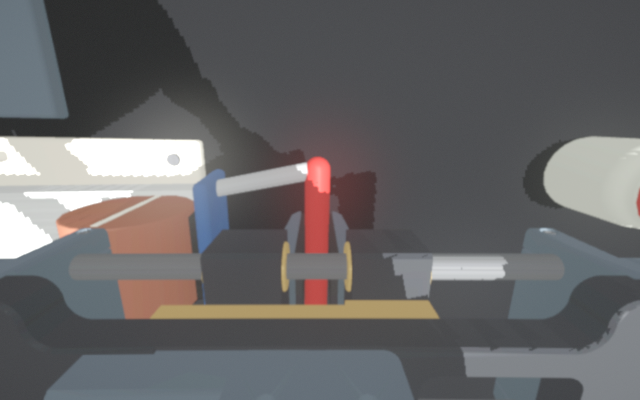

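The bar is gripped: the opening of 13.6 mm matches the 14 mm bar, and the core reads y=161 against the 160 expected. Now I raise the track to level.

>>> move_arm:
  targets: [0,-0.01,-0.15,0,0,0,0,-0.03,-0.4,0,0,0,0,-0.05,-0.7,0,0,0,0,-0.07,-1.05,0,0,0,0,-0.09,-1.4,0,0,0,0,-0.11,-1.75,0,0,0,0,-0.13,-2.1,0,0,0,0,-0.15,-2.45,0,0,0,0,-0.16,-2.75,0,0,0,0,-0.17,-3.0,0,0,0,0,-0.17,-3.12,0,0,0,0,-0.17,-3.15,0,0,0]

```text
clock: 3.55
ee_pos: [574.2, 222.1, 96.7]
orientation: [[-0.974, 0.225, 0.0], [0.225, 0.974, -0.0], [-0.0, -0.0, -1.0]]
ft_force: [5.2, -0.5, -3.7]
grip_width: 0.145
```

```bash
cat > f.py <<'E'
from m import *
import sys
def cen(c,name,th):
    hsv=cv2.cvtColor(c["image"],cv2.COLOR_RGB2HSV)
    m=cv2.inRange(hsv,(2,90,40),(12,215,255))
    # look only along the path of the centre, +-25 px
    S=np.linspace(-165,165,12);P=[[*(C+Y*(s*np.cos(th)-23.5*np.sin(th))),85+s*np.sin(th)+23.5*np.cos(th)] for s in S]
    q=proj(c,P);k=np.zeros_like(m);cv2.polylines(k,[q.astype(np.int32)],False,255,28 if name=="side" else 36);m&=k
    m=cv2.morphologyEx(m,cv2.MORPH_CLOSE,np.ones((5,5),np.uint8))
    n,l,st,_=cv2.connectedComponentsWithStats(m)
    if n<2:return None
    i=1+np.argmax(st[1:,4]);pts=np.argwhere(l==i)[:,::-1].astype(np.int32)
    M=np.zeros_like(m);cv2.fillConvexPoly(M,cv2.convexHull(pts),255);yy,xx=np.where(M)
    u=(xx.mean(),yy.mean());o,d=ray(c,u)
    # meet with plane of centres (contains X and the tilted track direction)
    t=np.array([*(Y*np.cos(th)),np.sin(th)]);nn=np.array([*(-Y*np.sin(th)),np.cos(th)])
    p0=np.array([*C,85.])+23.5*nn;Q=o+d*((p0-o)@nn)/(d@nn)
    return np.round([*u,st[i,4],(Q-p0)@t,(Q-p0)@np.array([*X,0])],1).tolist()
def look(th,tag=None):
    a=camera("scene");b=camera("side")
    s=sense();print("t %.2f"%s["clock"],"ee",s["ee_pos"].round(2),"f",s["ft_force"].round(1),"w %.3f"%s["grip_width"])
    print("scene",cen(a,"scene",th),"side",cen(b,"side",th))
    return a,b
if __name__=="__main__":
    look(float(sys.argv[1]))
E
python3 - <<'E'
from f import *
import pickle
a,b=pickle.load(open("v0.pkl","rb"));print(cen(a,"scene",-.12),cen(b,"side",-.12))
_,a,b=pickle.load(open("v1.pkl","rb"));print(cen(a,"scene",-.12),cen(b,"side",-.12))
a,b=look(0)
A=cv2.resize(a["image"][130:225,225:385],None,fx=5,fy=5,interpolation=cv2.INTER_CUBIC);save("c3.png",A)
# end plate tops (blue): side view
for n,c in(("A",a),("B",b)):
    h=cv2.cvtColor(c["image"],cv2.COLOR_RGB2HSV);m=cv2.inRange(h,(105,120,40),(120,255,255))
    k,l,st,ce=cv2.connectedComponentsWithStats(m);print(n,[(ce[i].round(1).tolist(),st[i].tolist()) for i in range(1,k) if st[i,4]>12])
    for P in((35,204,85+37),(-35,204,122),(35,-204,122),(-35,-204,122)):print(proj(c,[*(C+X*P[0]+Y*P[1]),P[2]]).round(1))
E
```

```text
[334.3, 158.4, 389.0, 166.4, -6.2] [308.3, 172.4, 221.0, 161.9, 0.1]
[334.6, 158.8, 391.0, 165.7, -4.2] [308.1, 172.7, 208.0, 159.6, -0.6]
t 3.65 ee [574.21 222.08  96.56] f [ 4.7  0.1 -3.7] w 0.144
scene [334.2, 154.2, 403.0, 163.6, -3.3] side [307.9, 169.5, 213.0, 160.4, -1.0]
A [([123.8, 77.3], [115, 73, 19, 10, 35]), ([347.9, 152.7], [333, 142, 21, 23, 89]), ([247.7, 208.1], [236, 197, 23, 27, 196]), ([263.0, 279.1], [257, 273, 13, 14, 145])]
[[351.5 150.1]]
[[335.1 142.1]]
[[254.6 211.2]]
[[238.3 200.1]]
B [([316.7, 162.6], [311, 161, 9, 6, 20]), ([23.9, 177.5], [18, 167, 13, 22, 121]), ([295.1, 245.1], [283, 244, 25, 4, 50]), ([363.6, 289.9], [359, 285, 10, 11, 74])]
[[318.3 159.8]]
[[300.5 158.4]]
[[306.4 246.4]]
[[285.9 244.6]]
```

View pics/c3.png

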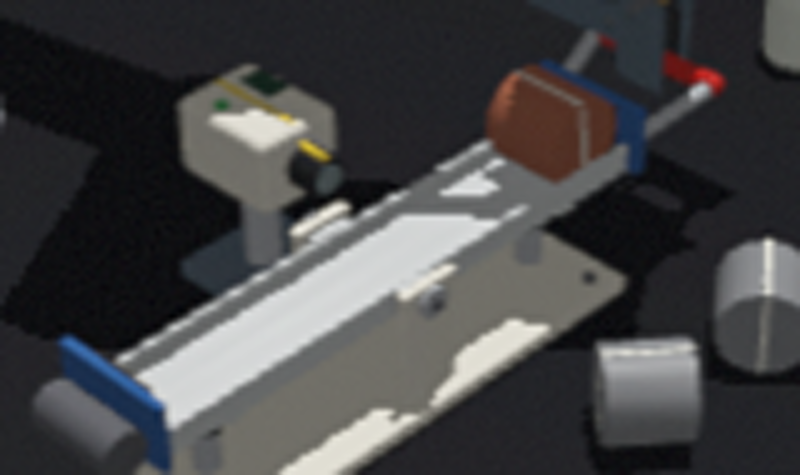

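Level track: the core reads y=160.4 from side, while scene carries a constant occlusion bias of about +3.5. First gentle pulse, to about +0.03 rad and back.

>>> move_arm:
  targets: [0,-0.03,-0.27,0,0,0,0,-0.06,-0.54,0,0,0,0,-0.1,-0.8,0,0,0,0,-0.1,-0.8,0,0,0,0,-0.1,-0.8,0,0,0,0,-0.1,-0.8,0,0,0,0,-0.1,-0.8,0,0,0,0,-0.1,-0.8,0,0,0,0,-0.1,-0.8,0,0,0,0,-0.06,-0.54,0,0,0,0,-0.03,-0.27,0,0,0,0,0,0,0,0,0]

```text
clock: 4.65
ee_pos: [574.3, 222.2, 96.2]
orientation: [[-0.974, 0.225, 0.0], [0.225, 0.974, -0.0], [-0.0, -0.0, -1.0]]
ft_force: [5.9, -2.1, -1.3]
grip_width: 0.147
```

```bash
python3 f.py 0; python3 f.py 0
```

```text
t 4.75 ee [574.24 222.16  95.94] f [ 6.7 -2.  -2.4] w 0.148
scene [329.4, 156.8, 424.0, 142.4, -4.7] side [307.2, 174.2, 226.0, 136.0, -1.0]
t 4.85 ee [574.22 222.13  96.17] f [ 6.1 -1.2 -2.3] w 0.147
scene [328.8, 157.2, 421.0, 139.3, -4.6] side [306.9, 174.4, 224.0, 134.5, -2.1]
```

>>> move_arm:
  targets: [0,0,0,0,0,0,0,0,0,0,0,0,0,0,0,0,0,0,0,0,0,0,0,0,0,0,0,0,0,0,0,0,0,0,0,0]

```text
clock: 5.35
ee_pos: [574.2, 222.1, 96.3]
orientation: [[-0.974, 0.225, 0.0], [0.225, 0.974, -0.0], [-0.0, -0.0, -1.0]]
ft_force: [5.5, -1.9, -2.8]
grip_width: 0.151
```

```bash
python3 f.py 0; python3 f.py 0
```

```text
t 5.45 ee [574.23 222.15  96.24] f [ 5.5 -1.6 -2.6] w 0.143
scene [328.8, 157.2, 424.0, 139.1, -4.5] side [306.9, 174.4, 224.0, 134.5, -2.1]
t 5.55 ee [574.23 222.14  96.25] f [ 5.8 -1.6 -2.4] w 0.144
scene [328.7, 157.2, 426.0, 139.2, -4.7] side [306.9, 174.4, 224.0, 134.5, -2.1]
```

>>> move_arm:
  targets: [0,-0.06,-0.48,0,0,0,0,-0.11,-0.95,0,0,0,0,-0.11,-0.95,0,0,0,0,-0.11,-0.95,0,0,0,0,-0.11,-0.95,0,0,0,0,-0.11,-0.95,0,0,0,0,-0.11,-0.95,0,0,0,0,-0.11,-0.95,0,0,0,0,-0.11,-0.95,0,0,0,0,-0.11,-0.95,0,0,0,0,-0.07,-0.55,0,0,0,0,0,-0.1,0,0,0]

```text
clock: 6.55
ee_pos: [574.2, 222.1, 97.1]
orientation: [[-0.974, 0.225, 0.0], [0.225, 0.974, -0.0], [-0.0, -0.0, -1.0]]
ft_force: [5.3, -4.0, -1.0]
grip_width: 0.143
```

```bash
python3 f.py 0; python3 f.py 0
```

```text
t 6.65 ee [574.18 222.12  96.52] f [ 6.9 -2.2 -0.5] w 0.143
scene [319.2, 162.8, 423.0, 96.0, -5.7] side [305.6, 183.7, 232.0, 87.2, -1.3]
t 6.75 ee [574.17 222.11  96.85] f [ 4.9 -3.2 -1.9] w 0.144
scene [317.3, 163.9, 426.0, 87.7, -5.8] side [305.5, 185.1, 232.0, 79.9, -1.0]
```

>>> move_arm:
  targets: [0,0,0,0,0,0,0,0,0,0,0,0,0,0,0,0,0,0,0,0,0,0,0,0,0,0,0,0,0,0,0,0,0,0,0,0,0,0,0,0,0,0,0,0,0,0,0,0]

```text
clock: 7.42
ee_pos: [574.2, 222.1, 97.0]
orientation: [[-0.974, 0.225, 0.0], [0.225, 0.974, -0.0], [-0.0, -0.0, -1.0]]
ft_force: [5.2, -2.8, -0.6]
grip_width: 0.147
```

```bash
python3 f.py 0; python3 f.py 0
```

```text
t 7.52 ee [574.19 222.07  97.  ] f [ 5.9 -3.7 -1. ] w 0.146
scene [314.7, 165.3, 433.0, 76.6, -6.5] side [305.3, 186.6, 247.0, 72.4, -0.8]
t 7.62 ee [574.19 222.07  97.  ] f [ 6.  -3.1 -1. ] w 0.146
scene [314.8, 165.3, 433.0, 76.5, -6.4] side [305.3, 186.6, 246.0, 72.4, -0.9]
```

>>> move_arm:
  targets: [0,-0.05,-0.4,0,0,0,0,-0.1,-0.85,0,0,0,0,-0.1,-0.85,0,0,0,0,-0.1,-0.85,0,0,0,0,-0.1,-0.85,0,0,0,0,-0.1,-0.85,0,0,0,0,-0.1,-0.85,0,0,0,0,-0.1,-0.85,0,0,0,0,-0.06,-0.45,0,0,0,0,0,0,0,0,0,0,0,0,0,0,0,0,0,0,0,0,0]

```text
clock: 8.62
ee_pos: [574.2, 222.1, 96.8]
orientation: [[-0.974, 0.225, 0.0], [0.225, 0.974, -0.0], [-0.0, -0.0, -1.0]]
ft_force: [5.3, -3.9, -0.6]
grip_width: 0.146
```

```bash
python3 f.py 0; python3 f.py 0
```

```text
t 8.72 ee [574.18 222.1   96.93] f [ 4.6 -2.6 -1.4] w 0.148
scene [306.6, 169.8, 447.0, 42.3, -8.3] side [304.2, 193.8, 242.0, 37.3, -0.9]
t 8.82 ee [574.2  222.05  97.  ] f [ 5.7 -2.4 -1.1] w 0.144
scene [306.3, 170.1, 440.0, 40.7, -8.2] side [304.1, 193.8, 234.0, 36.8, -1.3]
```

>>> move_arm:
  targets: [0,0,0,0,0,0,0,-0.05,-0.4,0,0,0,0,-0.1,-0.8,0,0,0,0,-0.1,-0.8,0,0,0,0,-0.1,-0.8,0,0,0,0,-0.1,-0.8,0,0,0,0,-0.05,-0.4,0,0,0,0,0,0,0,0,0,0,0,0,0,0,0,0,0,0,0,0,0,0,0,0,0,0,0]

```text
clock: 9.73
ee_pos: [574.2, 222.1, 97.0]
orientation: [[-0.974, 0.225, 0.0], [0.225, 0.974, -0.0], [-0.0, -0.0, -1.0]]
ft_force: [5.1, -2.2, 0.7]
grip_width: 0.145
```

```bash
python3 f.py 0
python3 - <<'E'
from f import *
a,b=look(0)
w=wrist()
A=cv2.resize(a["image"][135:200,260:340],None,fx=6,fy=6,interpolation=cv2.INTER_CUBIC)
B=cv2.resize(b["image"][172:220,255:325],None,fx=6,fy=6,interpolation=cv2.INTER_CUBIC)
W=np.zeros((390,800,3),np.uint8);W[:390,:480]=A;W[:288,480:]=B[:,:320];save("c4.png",W)
for n,c in(("A",a),("B",b)):
    m=cv2.inRange(cv2.cvtColor(c["image"],cv2.COLOR_RGB2HSV),(20,110,90),(35,255,255));k,l,st,ce=cv2.connectedComponentsWithStats(m)
    print(n,[(ce[i].round(1).tolist(),int(st[i,4])) for i in range(1,k) if st[i,4]>2 and 225<ce[i][0]<330 and 130<ce[i][1]<230])
    for s in(24,34,14):print(s,proj(c,[*(C+Y*s),108.5]).round(1))
E
```

```text
t 9.83 ee [574.2  222.08  97.  ] f [ 5.7 -3.8 -0.8] w 0.145
scene [302.6, 172.3, 445.0, 24.5, -8.2] side [303.4, 197.3, 245.0, 20.0, -2.0]
t 9.93 ee [574.21 222.06  97.02] f [ 5.4 -2.2 -0.3] w 0.145
scene [302.6, 172.4, 445.0, 24.4, -8.1] side [303.4, 197.3, 244.0, 19.9, -1.9]
A [([271.5, 147.5], 6), ([287.2, 159.6], 13)]
24 [[304.4 173.5]]
34 [[306.7 172.1]]
14 [[302.  174.9]]
B [([269.5, 189.0], 8), ([277.5, 189.5], 4), ([284.0, 192.5], 14)]
24 [[304.  196.5]]
34 [[304.4 194.5]]
14 [[303.7 198.6]]
```

View pics/c4.png

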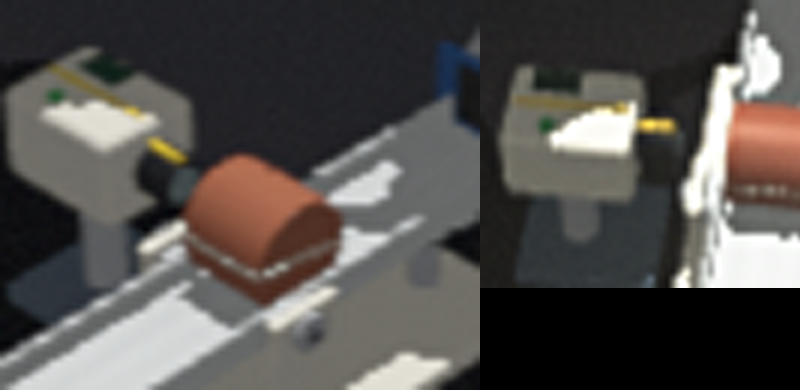

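The crop shows the core beside the nose, looking slightly past it towards the far end. I'll get a finer comparison of the core's limbs with the reader's line.

Run:
```python
from f import *
a=camera("scene");b=camera("side")
loc=lambda P:(((P[:2]-C)@X).round(1),((P[:2]-C)@Y).round(1))
for c,u in((a,(271.5,147.5)),(b,(269.5,189)),(b,(277.5,189.5))):print("top line",loc(onz(c,u,136)))
for c,u in((a,(287.2,159.6)),(b,(284,192.5))):print("nose z124",loc(onz(c,u,124)))
im=b["image"].astype(int)
for y in range(186,212):print(y,im[y,299:308].mean(0).round(0).astype(int).tolist(),im[y,303].tolist())
```

```text
top line (np.float64(-148.1), np.float64(26.7))
top line (np.float64(-127.6), np.float64(23.7))
top line (np.float64(-97.9), np.float64(24.4))
nose z124 (np.float64(-75.3), np.float64(25.2))
nose z124 (np.float64(-74.0), np.float64(22.6))
186 [176, 178, 176] [186, 191, 186]
187 [146, 151, 148] [108, 113, 111]
188 [110, 114, 111] [98, 101, 99]
189 [148, 104, 90] [146, 104, 90]
190 [188, 110, 85] [186, 109, 83]
191 [199, 115, 87] [201, 117, 88]
192 [210, 130, 101] [211, 129, 100]
193 [226, 150, 120] [226, 150, 121]
194 [223, 149, 120] [223, 150, 122]
195 [207, 133, 107] [208, 134, 107]
196 [187, 115, 91] [186, 114, 90]
197 [173, 105, 83] [172, 103, 82]
198 [161, 98, 77] [162, 99, 79]
199 [147, 89, 71] [147, 89, 70]
200 [131, 80, 64] [131, 81, 65]
201 [113, 69, 55] [112, 69, 55]
202 [99, 65, 53] [100, 68, 56]
203 [117, 100, 88] [137, 125, 113]
204 [101, 83, 72] [112, 97, 85]
205 [79, 57, 48] [78, 53, 45]
206 [92, 84, 79] [92, 82, 76]
207 [105, 106, 103] [106, 105, 103]
208 [107, 110, 106] [106, 109, 106]
209 [102, 104, 101] [102, 104, 101]
210 [113, 115, 111] [117, 119, 116]
211 [217, 220, 217] [244, 246, 244]
```

>>> move_arm:
  targets: [0,0.04,0.35,0,0,0,0,0.08,0.7,0,0,0,0,0.08,0.7,0,0,0,0,0.04,0.35,0,0,0,0,0,0,0,0,0,0,0,0,0,0,0,0,0,0,0,0,0,0,0,0,0,0,0,0,0,0,0,0,0]

```text
clock: 10.83
ee_pos: [574.2, 222.1, 97.1]
orientation: [[-0.974, 0.225, 0.0], [0.225, 0.974, -0.0], [-0.0, -0.0, -1.0]]
ft_force: [5.4, -3.0, -0.2]
grip_width: 0.147
```

```bash
python3 f.py 0
python3 - <<'E'
from f import *
print(limb(camera("side"),(303,189.05),(303,205.9),0),"old pose limbs")
b=camera("side");im=b["image"].astype(int)
for y in [*range(185,192),*range(200,210)]:print(y,im[y,299:308].mean(0).round(0).astype(int).tolist())
E
```

```text
t 10.93 ee [574.2  222.1   97.06] f [ 5.  -2.9 -0.4] w 0.143
scene [305.0, 170.8, 446.0, 35.2, -8.2] side [304.0, 194.9, 237.0, 31.9, -1.3]
(np.float64(19.058051586510164), np.float64(31.06252894937666)) old pose limbs
185 [182, 187, 185]
186 [167, 170, 167]
187 [176, 130, 114]
188 [190, 109, 82]
189 [201, 117, 89]
190 [215, 136, 107]
191 [225, 150, 121]
200 [102, 77, 66]
201 [80, 54, 44]
202 [77, 52, 43]
203 [79, 59, 50]
204 [97, 93, 89]
205 [106, 108, 106]
206 [105, 108, 105]
207 [100, 102, 99]
208 [129, 131, 128]
209 [243, 245, 243]
```

The limb fit put the old position at 19 (radius 31.1, correct). The nudge overshot to about 30.5, so a smaller forward pulse of about 7 mm is needed.

>>> move_arm:
  targets: [0,-0.05,-0.44,0,0,0,0,-0.1,-0.88,0,0,0,0,-0.1,-0.88,0,0,0,0,-0.05,-0.44,0,0,0,0,0,0,0,0,0,0,0,0,0,0,0,0,0,0,0,0,0,0,0,0,0,0,0,0,0,0,0,0,0]

```text
clock: 11.78
ee_pos: [574.2, 222.1, 97.0]
orientation: [[-0.974, 0.225, 0.0], [0.225, 0.974, -0.0], [-0.0, -0.0, -1.0]]
ft_force: [5.2, -2.5, -0.0]
grip_width: 0.144
```

```bash
python3 f.py 0
python3 - <<'E'
from f import *
b=camera("side");im=b["image"].astype(int)
for y in [*range(186,192),*range(200,210)]:print(y,im[y,299:308].mean(0).round(0).astype(int).tolist())
for t,o in((188.1,204.9),(187.9,204.7)):print(limb(b,(303,t),(303,o),0))
E
```

```text
t 11.88 ee [574.19 222.07  97.02] f [ 5.  -3.4 -1.1] w 0.146
scene [303.4, 171.9, 450.0, 27.8, -7.7] side [303.5, 196.5, 249.0, 24.0, -2.1]
186 [174, 177, 176]
187 [145, 152, 149]
188 [135, 112, 103]
189 [180, 107, 84]
190 [199, 115, 87]
191 [208, 125, 97]
200 [117, 71, 57]
201 [105, 71, 59]
202 [116, 101, 90]
203 [96, 78, 68]
204 [76, 52, 43]
205 [83, 67, 61]
206 [101, 100, 96]
207 [108, 110, 107]
208 [103, 105, 102]
209 [108, 110, 107]
(np.float64(23.700374976032236), np.float64(31.021069697062096))
(np.float64(24.654521499308498), np.float64(31.031484070240438))
```

The core now reads 23 to 24 in side against the reader's 22.6 to 24.4, and scene agrees. I hold for over 5 s.

>>> move_arm:
  targets: [0,0,0,0,0,0,0,0,0,0,0,0,0,0,0,0,0,0,0,0,0,0,0,0,0,0,0,0,0,0,0,0,0,0,0,0,0,0,0,0,0,0,0,0,0,0,0,0,0,0,0,0,0,0,0,0,0,0,0,0,0,0,0,0,0,0,0,0,0,0,0,0]

```text
clock: 12.93
ee_pos: [574.2, 222.1, 97.0]
orientation: [[-0.974, 0.225, 0.0], [0.225, 0.974, -0.0], [-0.0, -0.0, -1.0]]
ft_force: [5.7, -2.9, -0.8]
grip_width: 0.149
```

>>> move_arm:
  targets: [0,0,0,0,0,0,0,0,0,0,0,0,0,0,0,0,0,0,0,0,0,0,0,0,0,0,0,0,0,0,0,0,0,0,0,0,0,0,0,0,0,0,0,0,0,0,0,0,0,0,0,0,0,0,0,0,0,0,0,0,0,0,0,0,0,0,0,0,0,0,0,0]

```text
clock: 13.93
ee_pos: [574.2, 222.1, 97.0]
orientation: [[-0.974, 0.225, 0.0], [0.225, 0.974, -0.0], [-0.0, -0.0, -1.0]]
ft_force: [5.1, -3.0, 0.4]
grip_width: 0.142
```

>>> move_arm:
  targets: [0,0,0,0,0,0,0,0,0,0,0,0,0,0,0,0,0,0,0,0,0,0,0,0,0,0,0,0,0,0,0,0,0,0,0,0,0,0,0,0,0,0,0,0,0,0,0,0,0,0,0,0,0,0,0,0,0,0,0,0,0,0,0,0,0,0,0,0,0,0,0,0]

```text
clock: 14.93
ee_pos: [574.2, 222.1, 97.0]
orientation: [[-0.974, 0.225, 0.0], [0.225, 0.974, -0.0], [-0.0, -0.0, -1.0]]
ft_force: [5.6, -2.4, 0.1]
grip_width: 0.145
```

>>> move_arm:
  targets: [0,0,0,0,0,0,0,0,0,0,0,0,0,0,0,0,0,0,0,0,0,0,0,0,0,0,0,0,0,0,0,0,0,0,0,0,0,0,0,0,0,0,0,0,0,0,0,0,0,0,0,0,0,0,0,0,0,0,0,0,0,0,0,0,0,0,0,0,0,0,0,0]

```text
clock: 15.93
ee_pos: [574.2, 222.1, 97.0]
orientation: [[-0.974, 0.225, 0.0], [0.225, 0.974, -0.0], [-0.0, -0.0, -1.0]]
ft_force: [5.4, -3.2, -0.7]
grip_width: 0.144
```

>>> move_arm:
  targets: [0,0,0,0,0,0,0,0,0,0,0,0,0,0,0,0,0,0,0,0,0,0,0,0,0,0,0,0,0,0,0,0,0,0,0,0,0,0,0,0,0,0,0,0,0,0,0,0,0,0,0,0,0,0,0,0,0,0,0,0,0,0,0,0,0,0,0,0,0,0,0,0]

```text
clock: 16.93
ee_pos: [574.2, 222.1, 97.0]
orientation: [[-0.974, 0.225, 0.0], [0.225, 0.974, -0.0], [-0.0, -0.0, -1.0]]
ft_force: [5.4, -3.3, 0.7]
grip_width: 0.141
```

>>> move_arm:
  targets: [0,0,0,0,0,0,0,0,0,0,0,0,0,0,0,0,0,0,0,0,0,0,0,0,0,0,0,0,0,0,0,0,0,0,0,0,0,0,0,0,0,0,0,0,0,0,0,0,0,0,0,0,0,0,0,0,0,0,0,0,0,0,0,0,0,0,0,0,0,0,0,0]

```text
clock: 17.93
ee_pos: [574.2, 222.1, 97.0]
orientation: [[-0.974, 0.225, 0.0], [0.225, 0.974, -0.0], [-0.0, -0.0, -1.0]]
ft_force: [4.5, -2.4, -0.6]
grip_width: 0.146
```

```bash
python3 f.py 0
```

```text
t 18.03 ee [574.19 222.08  97.04] f [ 5.1 -2.6 -0.6] w 0.145
scene [303.3, 172.0, 447.0, 27.6, -7.8] side [303.5, 196.5, 249.0, 24.0, -2.1]
```

The core did not move for 6.2 s. Now I let it roll gently to the far end.

>>> move_arm:
  targets: [0,-0.05,-0.48,0,0,0,0,-0.11,-0.95,0,0,0,0,-0.11,-0.95,0,0,0,0,-0.11,-0.95,0,0,0,0,-0.11,-0.95,0,0,0,0,-0.11,-0.95,0,0,0,0,-0.11,-0.95,0,0,0,0,-0.11,-0.95,0,0,0,0,-0.11,-0.95,0,0,0,0,-0.11,-0.95,0,0,0,0,-0.11,-0.85,0,0,0,0,-0.09,-0.7,0,0,0]

```text
clock: 19.03
ee_pos: [574.0, 221.2, 104.1]
orientation: [[-0.974, 0.225, 0.0], [0.225, 0.974, -0.0], [-0.0, -0.0, -1.0]]
ft_force: [5.0, -2.7, -0.1]
grip_width: 0.145
```

```bash
python3 f.py 0.025;python3 f.py 0.025
```

```text
t 19.13 ee [574.   221.27 103.87] f [ 5.7 -2.2 -0.5] w 0.147
scene [291.3, 179.6, 454.0, -23.5, -7.6] side [301.4, 208.6, 246.0, -32.4, -2.9]
t 19.23 ee [573.99 221.25 103.99] f [ 5.4 -2.  -0.7] w 0.147
scene [288.8, 181.1, 450.0, -33.4, -8.0] side [301.0, 210.7, 248.0, -42.1, -3.3]
```

>>> move_arm:
  targets: [0,0,0,0,0,0,0,0,0,0,0,0,0,0,0,0,0,0,0,0,0,0,0,0,0,0,0,0,0,0,0,0,0,0,0,0,0,0,0,0,0,0,0,0,0,0,0,0,0,0,0,0,0,0]

```text
clock: 19.98
ee_pos: [574.0, 221.2, 104.1]
orientation: [[-0.974, 0.225, 0.0], [0.225, 0.974, -0.0], [-0.0, -0.0, -1.0]]
ft_force: [5.2, -3.4, 0.7]
grip_width: 0.143
```

```bash
python3 f.py 0.025;python3 f.py 0.025
```

```text
t 20.08 ee [573.99 221.22 104.1 ] f [ 5.2 -2.5  1.2] w 0.143
scene [262.6, 197.3, 512.0, -135.5, -10.6] side [297.1, 234.6, 265.0, -146.1, -4.3]
t 20.18 ee [573.93 221.23 104.1 ] f [ 4.7 -3.5  1.2] w 0.142
scene [259.3, 199.3, 506.0, -148.0, -11.0] side [296.8, 236.5, 236.0, -154.4, -4.3]
```

>>> move_arm:
  targets: [0,0,0,0,0,0,0,0,0,0,0,0,0,0,0,0,0,0,0,0,0,0,0,0,0,-0.03,-0.2,0,0,0,0,-0.09,-0.5,0,0,0,0,-0.15,-0.85,0,0,0,0,-0.22,-1.2,0,0,0,0,-0.28,-1.55,0,0,0,0,-0.34,-1.85,0,0,0,0,-0.4,-2.1,0,0,0,0,-0.43,-2.3,0,0,0]

```text
clock: 21.18
ee_pos: [572.8, 217.0, 127.5]
orientation: [[-0.974, 0.225, -0.0], [0.225, 0.974, -0.0], [0.0, -0.0, -1.0]]
ft_force: [4.2, -4.8, 0.1]
grip_width: 0.145
```

>>> move_arm:
  targets: [0,0,0,0,0,0,0,0,0,0,0,0,0,0,0,0,0,0,0,0,0,0,0,0]

```text
clock: 21.52
ee_pos: [572.9, 217.0, 127.3]
orientation: [[-0.974, 0.225, -0.0], [0.225, 0.974, -0.0], [0.0, -0.0, -1.0]]
ft_force: [3.9, -2.7, 0.6]
grip_width: 0.141
```

```bash
python3 f.py 0.115
```

```text
t 21.62 ee [572.85 216.98 127.29] f [ 4.1 -3.4  1.3] w 0.143
scene [257.4, 204.6, 476.0, -155.7, -10.9] side [296.9, 239.7, 235.0, -157.0, -3.8]
```

>>> move_arm:
  targets: [0,0,0,0,0,0,0,0,0,0,0,0,0,0,0,0,0,0,0,0,0,0,0,0,0,0,0,0,0,0,0,0,0,0,0,0]
  grip: 143

```text
clock: 22.12
ee_pos: [572.7, 217.3, 127.4]
orientation: [[-0.974, 0.225, -0.0], [0.225, 0.974, -0.0], [0.0, -0.0, -1.0]]
ft_force: [-0.3, -0.3, 0.9]
grip_width: 0.437
```

>>> move_arm:
  targets: [0,0,-0.5,0,0,0,0,0,-1.5,0,0,0,0,0,-3,0,0,0,0,0,-5,0,0,0,0,0,-7,0,0,0,0,0,-9,0,0,0,0,0,-11,0,0,0,0,0,-12,0,0,0,0,0,-12.5,0,0,0,0,0,-12.5,0,0,0,0,0,-12.5,0,0,0,0,0,-12.5,0,0,0]

```text
clock: 23.12
ee_pos: [572.3, 217.1, 251.3]
orientation: [[-0.974, 0.225, -0.002], [0.225, 0.974, -0.0], [0.002, -0.001, -1.0]]
ft_force: [0.4, 0.2, -0.4]
grip_width: 0.438
```

Run:
```python
from f import *
a,b=look(.12)
A=cv2.resize(a["image"][110:240,225:405],None,fx=4.4,fy=4.4,interpolation=cv2.INTER_CUBIC);save("c5.png",A)
```

```text
t 23.22 ee [572.45 217.11 251.35] f [-0.2 -0.1 -1.1] w 0.439
scene [257.5, 204.8, 476.0, -155.5, -10.8] side [296.9, 239.9, 235.0, -157.0, -4.0]
```

View pics/c5.png

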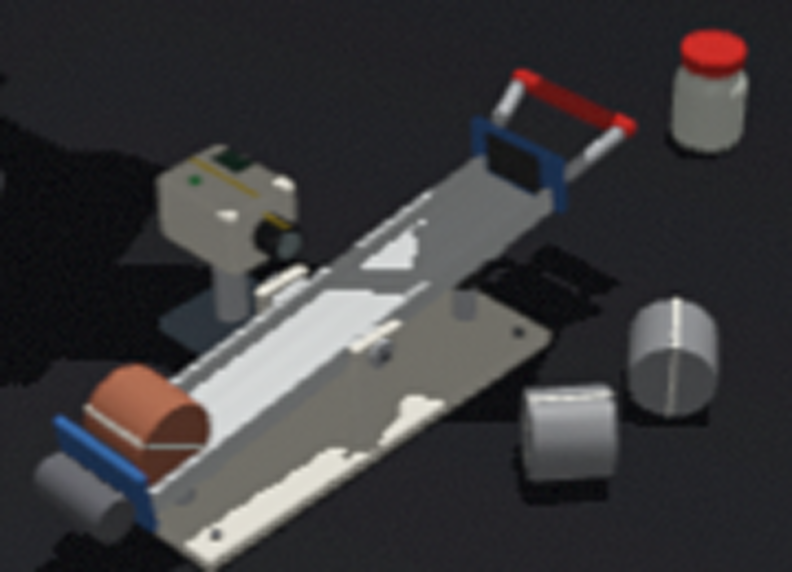

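The core rests against the far pad, the track is tipped down at that end, the gripper is clear and the bystanders are untouched. Handing in.

```bash
python3 -c "
from cell import close_job;print(close_job())"
```

```text
the job is handed in; nothing more can be done
None
```

The job is handed in at 23 s of the 54 s limit. The core had its reading and now lies at the far end, with the track tipped down there and the handle released.

- **Approach:** I gripped the red handle, levelled the track, and moved the core to the reader with short tilt pulses. The fourth pulse ran about 4 mm past the spot. One nudge back overshot by about 7 mm, and a last small forward pulse centred it.
- **Reading:** The core stood still for about 6 s. It measured at 23–24 mm along the track, against 22.6–25 mm for the reader's nose line from most views. The scene camera alone read up to 2.7 mm higher for both, so I take it as centred to within about 2 mm.
- **Speed:** The fastest roll I measured was about 0.12 m/s, well under 0.4.
- **Last check:** After release the side camera put the core at −157 mm, against −160 mm at the pad. The end plate partly hides it there, and the picture shows it resting on the pad. The forces on the hand were near zero. The jar and the grey look-alikes stood as before in the last picture. The bottle and core box lay outside it, but the arm never went near them.

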